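# Feel the bead slide's brake bite and note it on the scale

### The arm

A 6-joint arm with a two-finger parallel gripper is mounted at the origin on the work surface. World frame = base frame: x ahead of the robot, y to its left, z up, the work surface at z = 0. Lengths are in m, angles in rad, forces in N, time in s.
With the tool pointing down it reaches from about 0.275 to 0.775 m from the base axis. Payload 14.6 kg.
Tool frame: the origin (TCP) lies midway between the tips of the shut fingers; the grasp point (between the pads) lies 19 mm behind it (arm.hold_point_z is the distance from the TCP to the grasp point, in m); z points along the fingers, y is the direction in which the jaws open and shut (so a half turn about z gives the same grasp; the last joint's range is limited). The gripper opens to 85 mm and grips with 20 to 120 N. Pads are 22 mm wide; open, the fingers measure 114 mm over their backs; the gripper's body (76 mm by 85 mm) begins 54 mm behind the grasp point. The pads swing forward as they close: fully open they stand 13 mm farther back than shut.
Start: joints at [-1.361, 0.263, -0.048, 1.259, 0, 1.415], TCP at [0.187, -0.49, 0.231] pointing down, gripper open.
Joint ranges: [-2.65, 2.65], [-0.89, 1.7], [-1.18, 1.37], [-2.13, 2.11], [-1.35, 1.29], [-3.14, 3.14]. Speed limits (rad/s): [1.89, 1.89, 2.57, 2.79, 3.14, 3.14].

### API

Orientations are given as a unit quaternion [x, y, z, w].
In Python, from bench import arm gives the robot as it stands. The module is installed in compiled form; this text tells all that it offers.
- The arm moves only by the tool apply_moves, never from a script. Its arguments are lists of equal length, an entry for each row: "dp": the shift along the tool's x, y, z in cm, a list of three; "twist": the turn about the tool's z in rad; "grip": the opening, from 0 (shut) to 1 (fully open). In form: {"dp": [[tx, ty, tz], ...], "twist": [twist, ...], "grip": [grip, ...]}. A call has exactly 8 rows; each row shifts and turns the commanded pose from where the row before left it, along the tool's axes as they then stand; what a row does not reach is not made up. A row lasts 1/10 s, in which the tool goes at most 50 mm and 8.59 degrees, less where a joint would pass 70% of its speed; a pose out of reach is approached as far as the arm can. A call is refused whole if a number of a shift passes 5 or a number of a turn 0.15, either way. A call with a gripper value outside its range is refused whole. The fingers move at their own pace and stop on an object; the grip force is fixed at half the most. Time passes only in rows, so rows that do not move let the fingers close, or fill a call up. It gives the time, the measured TCP pose, the force and the opening at its end, in the units of the state.
- arm.observe(): the state, without advancing time (a new reading comes with each control period).
- arm.grab_frame(name): name is "scene" or "side" or "wrist"; returns the picture (420x560x3 uint8, red, green, blue); there is no depth.
- arm.camera_info(name): a dict with "vfov" (degrees; the focal length in pixels is half the picture's height over the tangent of half this angle, whatever the lens; pixels are square), "cx", "cy" (the principal point, pixels), "D" ([k1, k2, p1, p2, k3] as OpenCV has them; the pictures are not rectified), "R" (3x3) and "t" (3): a world point X has camera coordinates R X + t. Camera axes: x right, y down, z forward; pixel columns grow to the right and rows downward; lengths in m; the calibration is good to about 2 mm. A picture is of the moment at which its call begins: read the wrist's pose just before it. camera_info takes no time and is no camera call; for the wrist camera it gives the pose at the moment of the call.
- arm.sign_off(): hands the job in, once; it reports no verdict.
The state is a dict: "clock": time; "q": joint angles; "qvel": joint speeds; "joint_torque": joint torques, N m; "tcp_pos": TCP position; "tcp_rot": TCP orientation; "wrist_force": force on the tool from outside, world axes, zero at the start; "moment": the same for the moment, N m; "width": finger opening in m.
Only numpy, scipy, OpenCV 4.12 (cv2) and the standard library are available. Lean on these libraries where they do the work, as an engineer would, in place of code of your own. Each camera call takes 0.05 s, during which the arm holds its last target.

### The job

Check the brake of the bead slide: press its round green lever pad gently down until the resistance clearly firms up, hold it there a moment without forcing it, and let the lever come all the way back up. The lever leaves a red tell-tale standing where it got to; note that reading by sliding the violet marker along its wires until it stands level with the tell-tale's red flag, and let go. Do not touch the tell-tale, and leave the other things on the ledge where they are.

Things in the scene. Friction and masses are not known exactly. Their poses are not given: they have to be found in the camera images.
- station: Wooden bead slide with brake gauge, fixed, placed anew each time. Origin: underside, on the lever's centre line; at yaw 0 x points away from the robot, y left, z up. Plinth x -65 to 135 mm, y -115 to 185. Front deck at z 30 mm: tell-tale runs along y at x 0, marker at x -44, scale marks each 10 mm between. Bead groove at x 75 to 125, up to z 160; catch tray x 58 to 142, y 128 to 212.
- axle (a point): Centre of the blue brake drum (diameter 90 mm; with its cheeks and axle 66 mm wide along x; top 175 mm above the ledge), 130 mm above the ledge. Fixed to the station at y -60 mm; the lever turns about this axle, which lies along the station's x.
- lever (a joint): Brake lever: 0 = up at rest, grows in rad as the pad is pressed, end 0.47. A light spring (2 to 4 N at the pad) brings it back up. Somewhere between 0.14 and 0.38 rad, different each time and not visible, the brake bites: from there resistance at the pad rises about 3 N per mm. 10 to 18 N on the pad is a clear, firm press; over 22 N is forcing it.
- pad_top (a point): Centre of the top face of the lever's round green pad (diameter 48 mm, 8 mm thick), 140 mm from the axle towards the station's -y. At rest about 160 mm above the ledge, sloping 0.22 rad with its outer edge higher; it sinks about 140 mm per rad, 64 mm at most. Press from above, near its centre.
- telltale: Red tell-tale slide with a red flag (6 mm thick along y, x -24 to 12 mm of the station, top 15 mm above the deck). Origin: the flag's middle plane, on the deck; axes as the station's. The lever's foot pushes it to the station's +y, about 88 mm per rad of lever; friction leaves it there when the lever goes back.
- marker_grip (a point): Centre of the marker's upright violet grip (16 mm along x, 14 along y, 52 tall; top 100 mm, this centre 75 mm above the ledge). The marker slides only along the station's y (friction about 2 N), from the flag's start to 105 mm beyond, and stays where left. Level with the tell-tale when this point has the same y, in the station's axes, as the tell-tale's origin.

How it is judged:
On the way, in this order (a step that is already met when the one before it is completed fails the run):
1. the lever pad is pressed to a firm resistance (over 7 N, lever past 0.12 rad) and held 0.3 s (contact force between the fingers and lever above 7 N and value of joint lever above 0.12 rad and distance between the grasp point and pad_top below 0.07 m), for 0.3 s.
2. the lever is let go and is back up (contact force between the fingers and lever below 0.5 N and value of joint lever below 0.03 rad), for 0.2 s.
3. the marker stands level with the tell-tale's flag (within 5 mm) (y of marker_grip in the frame of telltale between -0.005 and 0.005 m), for 0.2 s.
At the end, for the whole second after the job is handed in: The lever is back up (within 0.03 rad), the tell-tale stands where the firm press left it (over 8 mm from its start), and the marker is level with its flag within 5 mm along the scale, let go (all of step 3 and value of joint lever below 0.03 rad and distance of telltale from where it was at the start of the episode above 0.008 m); the robot touches nothing.
It fails at once if the lever is forced: over 22 N on it (contact force between the fingers and lever above 22 N).
It fails at once if the robot touches the tell-tale (contact force between any of the fingers, the arm and telltale above 0.7 N).
It fails at once if a bystander is moved over 20 mm (distance of any of abacus, pot, stone_green, stone_amber, timer, crayon_cup from where it was at the start of the episode above 0.02 m).
It also fails if it takes over 56 s, if anything falls off the work surface, if the arm or the gripper's body presses on something with over 40 N, if the wrist force passes 120 N, or if a joint passes its speed limit or range.

## Working session

There is one attempt and no reset: what is moved stays moved. The work goes in short steps, Python scripts to look and compute and a tool call to move; the robot and the scene stay as the last step left them, time stands still between calls to the robot, and variables do not carry over. Pictures are saved under pics/ and viewed, and the job is handed in when it is done.

Besides the shell and the picture viewer there is one more tool, called after "Emit:" in YAML: its name, and indented under it one key for each argument. apply_moves: Moves the arm, as the interface text tells. Its arguments: {"type":"object","properties":{"dp":{"type":"array","items":{"type":"array","items":{"type":"number"}}},"twist":{"type":"array","items":{"type":"number"}},"grip":{"type":"array","items":{"type":"number"}}},"required":["dp","twist","grip"]}

```bash
mkdir -p pics; python3 - <<'E'
from bench import arm
import cv2
print(arm.observe()); print(arm.hold_point_z)
for n in ["scene","side","wrist"]:
    i=arm.camera_info(n); print(n,i)
    cv2.imwrite(f"pics/{n}0.png",arm.grab_frame(n)[:,:,::-1])
E
```

```text
{'clock': 0.0, 'q': array([-1.36132776e+00,  2.63550079e-01, -4.89525576e-02,  1.25935555e+00,
       -1.20475972e-05,  1.41549950e+00]), 'qvel': array([-0.00093038,  0.00041962,  0.00212457, -0.00046602,  0.00082504,
       -0.00083806]), 'joint_torque': array([-2.07789388e-03, -6.37621093e+01,  3.84573197e+01,  1.34826178e-02,
       -2.71500403e-04,  5.82288607e-06]), 'tcp_pos': array([ 0.18722147, -0.49020144,  0.23080527]), 'tcp_rot': array([ 9.83414189e-01,  1.81373238e-01, -2.04004867e-05, -5.30570495e-04]), 'wrist_force': array([ 0.07167233,  0.34228699, -1.39836007]), 'moment': array([-0.02273365,  0.04661638,  0.05694736]), 'width': 0.08525468726874728}
0.0187
scene {'vfov': 57.79977994918902, 'cx': 281.69078824093197, 'cy': 204.70616252293644, 'D': array([-0.02741059,  0.        ,  0.        ,  0.        ,  0.        ]), 'R': array([[ 0.28437117,  0.95870217,  0.00481547],
       [ 0.82592949, -0.24243141, -0.50898673],
       [-0.48679926,  0.14871839, -0.8607609 ]]), 't': array([-0.1165553 , -0.41528393,  1.03199773])}
side {'vfov': 46.49782794160846, 'cx': 281.26134852213306, 'cy': 212.84653862515282, 'D': array([-0.0176333,  0.       ,  0.       ,  0.       ,  0.       ]), 'R': array([[ 0.92438407, -0.38140088,  0.00688887],
       [-0.24409272, -0.60528141, -0.75766296],
       [ 0.29314303,  0.69869004, -0.65260967]]), 't': array([-0.53774262,  0.2011827 ,  0.66538122])}
wrist {'vfov': 60.43579893908617, 'cx': 282.70926523579504, 'cy': 205.31613673165486, 'D': array([-0.02480734,  0.        ,  0.        ,  0.        ,  0.        ]), 'R': array([[ 3.57339694e-01, -9.33974462e-01,  2.18473861e-04],
       [-8.93224646e-01, -3.41680407e-01,  2.92240023e-01],
       [-2.72870070e-01, -1.04624107e-01, -9.56344980e-01]]), 't': array([-0.52655729, -0.03825988,  0.37784635])}
```

View pics/scene0.png

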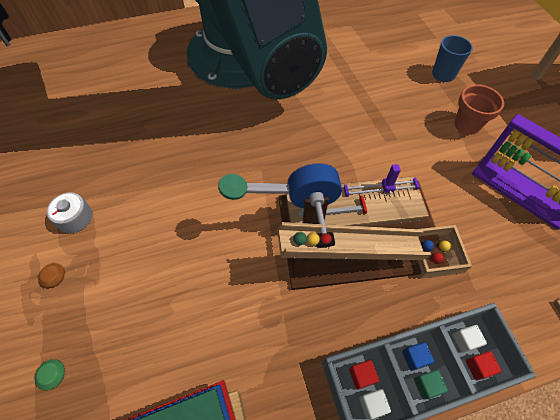

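View pics/side0.png

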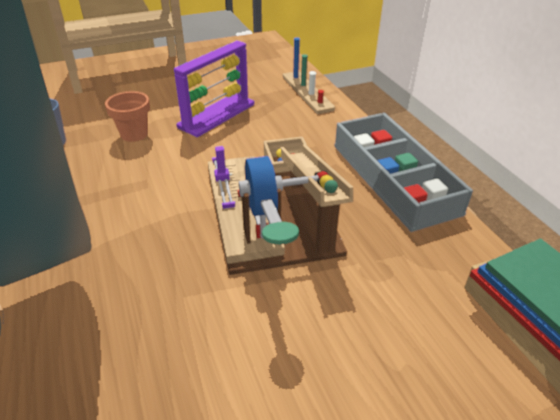

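View pics/wrist0.png

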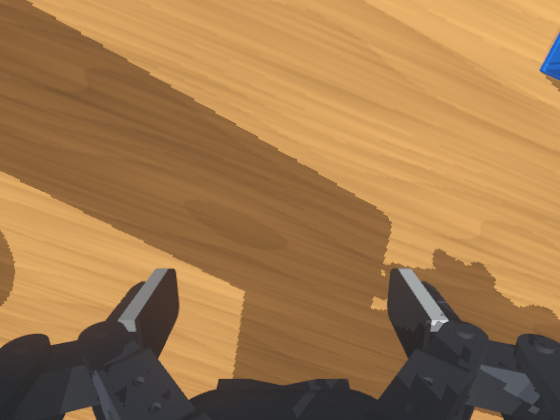

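```bash
cat > h.py <<'E'
import numpy as np, cv2
from bench import arm
def K(i,h=420):
    f=h/2/np.tan(np.radians(i["vfov"])/2); return np.array([[f,0,i["cx"]],[0,f,i["cy"]],[0,0,1]])
def ray(i,p):
    u=cv2.undistortPoints(np.array([[p]],float),K(i),i["D"])[0,0]
    R=np.array(i["R"]);t=np.array(i["t"]); d=R.T@np.array([u[0],u[1],1]); return -R.T@t,d/np.linalg.norm(d)
def onz(i,p,z):
    o,d=ray(i,p); return o+d*(z-o[2])/d[2]
def tri(i1,p1,i2,p2):
    o1,d1=ray(i1,p1);o2,d2=ray(i2,p2)
    A=np.stack([d1,-d2],1); s=np.linalg.lstsq(A,o2-o1,rcond=None)[0]
    a=o1+s[0]*d1;b=o2+s[1]*d2; return (a+b)/2,np.linalg.norm(a-b)
def proj(i,X):
    return cv2.projectPoints(np.array(X,float).reshape(-1,3),cv2.Rodrigues(np.array(i["R"]))[0],np.array(i["t"]),K(i),i["D"])[0][:,0]
def blobs(img,lo,hi,amin=25,box=None):
    h=cv2.cvtColor(img,cv2.COLOR_RGB2HSV); m=cv2.inRange(h,lo,hi)
    if box: 
        q=np.zeros_like(m);x0,y0,x1,y1=box;q[y0:y1,x0:x1]=m[y0:y1,x0:x1];m=q
    n,l,s,c=cv2.connectedComponentsWithStats(m)
    return [(s[k].tolist(),c[k].round(1).tolist()) for k in range(1,n) if s[k][4]>=amin]
E
python3 - <<'E'
from h import *
S=cv2.imread("pics/scene0.png")[:,:,::-1].copy();D=cv2.imread("pics/side0.png")[:,:,::-1].copy()
si,di=arm.camera_info("scene"),arm.camera_info("side")
for n,I,b in [("scene",S,(200,140,480,280)),("side",D,(200,130,360,280))]:
    for c,lo,hi in [("green",(65,80,40),(90,255,255)),("violet",(130,100,60),(150,255,255)),("blue",(105,120,40),(118,255,255)),("red",(0,180,60),(5,255,255)),("red2",(174,180,60),(180,255,255))]:
        print(n,c,blobs(I,lo,hi,10,b))
cv2.imwrite("pics/cs.png",cv2.resize(S[150:290,210:480,::-1],None,fx=2.9,fy=2.9,interpolation=cv2.INTER_CUBIC))
cv2.imwrite("pics/cd.png",cv2.resize(D[130:280,190:370,::-1],None,fx=4,fy=4,interpolation=cv2.INTER_CUBIC))
E
```

```text
scene green [([219, 174, 28, 26, 555], [232.5, 186.2]), ([294, 233, 13, 12, 117], [299.8, 238.3])]
scene violet [([382, 164, 18, 29, 289], [390.8, 178.9]), ([472, 164, 8, 15, 65], [476.8, 171.4]), ([413, 178, 7, 12, 41], [416.2, 183.1]), ([344, 185, 5, 12, 34], [346.2, 190.3])]
scene blue [([288, 164, 54, 44, 1612], [314.0, 183.1]), ([423, 240, 11, 11, 94], [428.0, 244.9])]
scene red [([360, 196, 7, 18, 47], [363.4, 204.0]), ([320, 233, 12, 11, 89], [325.6, 238.0]), ([432, 252, 12, 11, 101], [437.5, 257.3])]
scene red2 []
side green [([325, 181, 12, 11, 102], [330.6, 186.0]), ([262, 223, 37, 21, 600], [280.1, 232.5])]
side violet [([200, 130, 9, 5, 26], [202.7, 131.3]), ([213, 147, 16, 34, 312], [220.5, 165.0]), ([223, 202, 12, 6, 55], [228.1, 204.6])]
side blue [([246, 157, 32, 58, 1232], [260.5, 182.2])]
side red [([319, 172, 7, 5, 19], [321.5, 173.7]), ([257, 226, 2, 11, 22], [257.5, 231.0])]
side red2 []
```

View pics/cs.png

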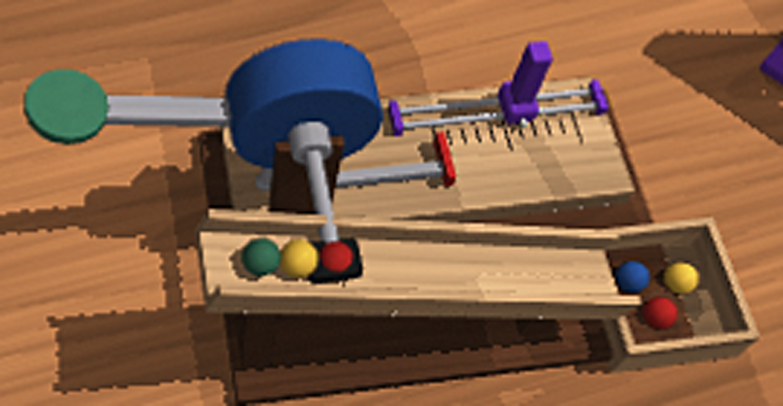

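View pics/cd.png

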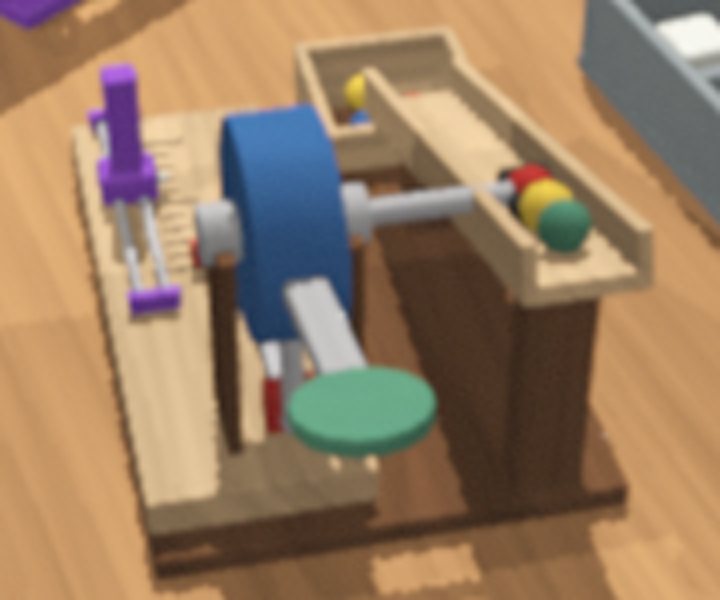

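```bash
python3 - <<'E'
from h import *
si,di=arm.camera_info("scene"),arm.camera_info("side")
P,e=tri(si,(232,186),di,(280.5,231)); print("pad",P,e, onz(si,(232,186),.16),onz(di,(280.5,231),.16))
# marker grip top centre
tS=(210+540/2.9,150+47/2.9); tD=(190+119/4,130+72/4)
print("mtop",tri(si,tS,di,tD),onz(si,tS,.1),onz(di,tD,.1))
# deck front corners & end posts: scene crop posts
for nm,a,b in [("post-y",(397,117),(155,300)),("post+y",(598,97),(97,119))]:
    print(nm,tri(si,(210+a[0]/2.9,150+a[1]/2.9),di,(190+b[0]/4,130+b[1]/4)))
# deck -x,+y corner, side crop (78,128); deck -x,-y corner side crop(150,512..520)
for b in [(77,130),(148,508),(376,472)]:
    print("deckcorner",onz(di,(190+b[0]/4,130+b[1]/4),.03))
print("deck+y-x scene",onz(si,(210+588/2.9,150+80/2.9),.03),"+y +x edge",onz(si,(210+635/2.9,150+190/2.9),.03))
for a in [(437,135),(450,184)]: print("flag top end",onz(si,(210+a[0]/2.9,150+a[1]/2.9),.045))
E
```

```text
pad [ 0.52958034 -0.12064746  0.16044038] 0.0002554803001111491 [ 0.52917013 -0.12053964  0.16      ] [ 0.52981625 -0.1203511   0.16      ]
mtop (array([0.53517483, 0.18518943, 0.10223111]), np.float64(0.0042711747054507455)) [0.53188949 0.1884446  0.1       ] [0.53663167 0.18529234 0.1       ]
post-y (array([0.52161769, 0.10238441, 0.03547978]), np.float64(0.0032886458244348765))
post+y (array([0.5406355 , 0.25034338, 0.03051057]), np.float64(0.002736783671544425))
deckcorner [0.52837762 0.24751867 0.03      ]
deckcorner [ 0.48189508 -0.0154006   0.03      ]
deckcorner [ 0.5736513  -0.03068289  0.03      ]
deck+y-x scene [0.52625896 0.24914351 0.03      ] +y +x edge [0.61706519 0.23900651 0.03      ]
flag top end [0.54663634 0.12080163 0.045     ]
flag top end [0.58433725 0.11438719 0.045     ]
```

Emit:
apply_moves:
  dp:
    - [3.76, -1.86, 0]
    - [3.76, -1.86, 0]
    - [3.76, -1.86, 0]
    - [3.76, -1.86, 0]
    - [3.76, -1.86, 0]
    - [3.76, -1.86, 0]
    - [3.76, -1.86, 0]
    - [3.76, -1.86, 0]
  twist: [0, 0, 0, 0, 0, 0, 0, 0]
  grip: [0, 0, 0, 0, 0, 0, 0, 0]

```text
clock: 0.95
tcp_pos: [0.4161, -0.2426, 0.2312]
tcp_rot: [0.983, 0.181, -0.0, -0.0]
wrist_force: [-0.0, -0.2, 0.0]
width: 0.0003
```

Emit:
apply_moves:
  dp:
    - [3.76, -1.86, 0]
    - [3.76, -1.86, 0]
    - [3.76, -1.86, 0]
    - [3.76, -1.86, 0]
    - [0, 0, 0]
    - [0, 0, 0]
    - [0, 0, 0]
    - [0, 0, 0]
  twist: [0, 0, 0, 0, -0.145, -0.145, -0.145, -0.145]
  grip: [0, 0, 0, 0, 0, 0, 0, 0]

```text
clock: 1.75
tcp_pos: [0.5291, -0.1208, 0.231]
tcp_rot: [0.889, 0.458, -0.0, -0.0]
wrist_force: [-0.7, -0.5, 0.3]
width: -0.0004
```

Emit:
apply_moves:
  dp:
    - [0, 0, 0]
    - [0, 0, 0]
    - [0, 0, 0]
    - [0, 0, 0]
    - [0, 0, 0]
    - [0, 0, 0]
    - [0, 0, 0]
    - [0, 0, 0]
  twist: [-0.145, -0.145, -0.145, -0.145, -0.145, -0.145, -0.145, -0.145]
  grip: [0, 0, 0, 0, 0, 0, 0, 0]

```text
clock: 2.55
tcp_pos: [0.529, -0.1209, 0.2311]
tcp_rot: [0.493, 0.87, -0.0, -0.0]
wrist_force: [0.0, -0.5, -0.9]
width: 0.0002
```

Emit:
apply_moves:
  dp:
    - [0, 0, 0]
    - [0, 0, 0]
    - [0, 0, 0]
    - [0, 0, 0]
    - [0, 0, 0]
    - [0, 0, 0]
    - [0, 0, 0]
    - [0, 0, 0]
  twist: [-0.145, -0.145, -0.145, -0.145, -0.145, -0.145, 0, 0]
  grip: [0, 0, 0, 0, 0, 0, 0, 0]

```text
clock: 3.35
tcp_pos: [0.5291, -0.1209, 0.2311]
tcp_rot: [0.085, 0.996, 0.0, -0.0]
wrist_force: [0.0, 0.4, 0.3]
width: -0.0
```

```bash
python3 - <<'E'
from h import *
from scipy.spatial.transform import Rotation as Ro
o=arm.observe(); print(o["clock"],o["q"],o["tcp_pos"],o["wrist_force"],o["width"]); M=Ro.from_quat(o["tcp_rot"]).as_matrix();print(M)
d=np.array([.5295,-.1205,.18])-o["tcp_pos"]; print(M.T@d*100)
E
```

```text
3.35 [-3.74891125e-01  2.94026491e-01 -4.34877092e-03  1.27278282e+00
  1.43378591e-05 -2.03686271e-01] [ 0.52910271 -0.1209375   0.2311248 ] [0.00261664 0.37986666 0.32821127] -4.2979697142267704e-06
[[-9.85380153e-01  1.70369728e-01 -3.31381003e-04]
 [ 1.70369688e-01  9.85380205e-01  1.45806684e-04]
 [ 3.51377325e-04  8.72177344e-05 -9.99999934e-01]]
[-0.0334904   0.04943348  5.11247258]
```

Emit:
apply_moves:
  dp:
    - [0, 0, 1.5]
    - [0, 0, 1.5]
    - [0, 0, 1.5]
    - [0, 0, 1]
    - [0, 0, 0.6]
    - [0, 0, 0.2]
    - [0, 0, 0]
    - [0, 0, 0]
  twist: [0, 0, 0, 0, 0, 0, 0, 0]
  grip: [0, 0, 0, 0, 0, 0, 0, 0]

```text
clock: 4.15
tcp_pos: [0.5294, -0.1211, 0.1688]
tcp_rot: [0.084, 0.997, -0.0, 0.0]
wrist_force: [-0.5, -1.5, -0.3]
width: -0.0002
```

Emit:
apply_moves:
  dp:
    - [0, 0, 0.2]
    - [0, 0, 0.2]
    - [0, 0, 0.2]
    - [0, 0, 0.2]
    - [0, 0, 0.2]
    - [0, 0, 0.2]
    - [0, 0, 0]
    - [0, 0, 0]
  twist: [0, 0, 0, 0, 0, 0, 0, 0]
  grip: [0, 0, 0, 0, 0, 0, 0, 0]

```text
clock: 4.95
tcp_pos: [0.5292, -0.121, 0.1563]
tcp_rot: [0.083, 0.997, -0.0, 0.0]
wrist_force: [-0.1, -0.1, 2.0]
width: -0.0002
```

```bash
python3 - <<'E'
from h import *
o=arm.observe(); print(o["clock"],o["tcp_pos"],o["wrist_force"])
I=arm.grab_frame("side")[:,:,::-1]; J=arm.grab_frame("scene")[:,:,::-1]
cv2.imwrite("pics/p1.png",np.hstack([cv2.resize(I[130:290,190:370],None,fx=2.2,fy=2.2),cv2.resize(J[130:290,200:380],None,fx=2.2,fy=2.2)]))
E
```

```text
4.95 [ 0.52923653 -0.12100382  0.15630409] [-0.09048678 -0.12131939  2.00380772]
```

View pics/p1.png

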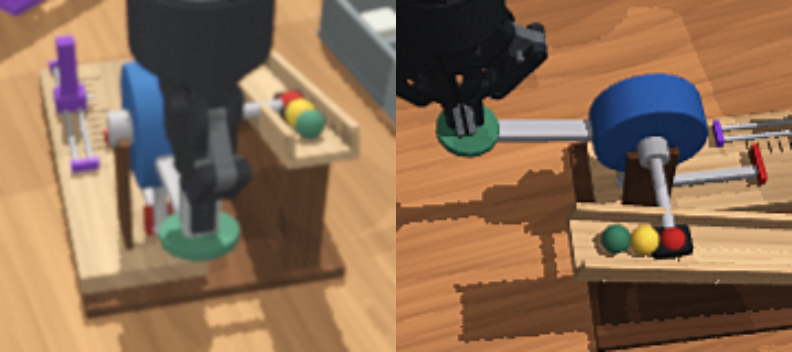

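The shut fingers stand on the pad's centre, with about 2 N of spring force. Next I press on in small steps.

Emit:
apply_moves:
  dp:
    - [0, 0, 0.2]
    - [0, 0, 0.2]
    - [0, 0, 0.2]
    - [0, 0, 0.2]
    - [0, 0, 0.2]
    - [0, 0, 0.2]
    - [0, 0, 0]
    - [0, 0, 0]
  twist: [0, 0, 0, 0, 0, 0, 0, 0]
  grip: [0, 0, 0, 0, 0, 0, 0, 0]

```text
clock: 5.85
tcp_pos: [0.5291, -0.121, 0.1442]
tcp_rot: [0.083, 0.997, 0.0, -0.0]
wrist_force: [0.4, -1.5, 1.5]
width: 0.0001
```

Emit:
apply_moves:
  dp:
    - [0, 0, 0.1]
    - [0, 0, 0.1]
    - [0, 0, 0.1]
    - [0, 0, 0.1]
    - [0, 0, 0]
    - [0, 0, 0]
    - [0, 0, 0]
    - [0, 0, 0]
  twist: [0, 0, 0, 0, 0, 0, 0, 0]
  grip: [0, 0, 0, 0, 0, 0, 0, 0]

```text
clock: 6.65
tcp_pos: [0.5292, -0.121, 0.1403]
tcp_rot: [0.083, 0.997, 0.0, 0.0]
wrist_force: [-1.3, -1.3, 2.4]
width: 0.0001
```

Emit:
apply_moves:
  dp:
    - [0, 0, 0.1]
    - [0, 0, 0.1]
    - [0, 0, 0.1]
    - [0, 0, 0.1]
    - [0, 0, 0]
    - [0, 0, 0]
    - [0, 0, 0]
    - [0, 0, 0]
  twist: [0, 0, 0, 0, 0, 0, 0, 0]
  grip: [0, 0, 0, 0, 0, 0, 0, 0]

```text
clock: 7.45
tcp_pos: [0.5292, -0.121, 0.1363]
tcp_rot: [0.083, 0.997, 0.0, -0.0]
wrist_force: [-0.2, -1.7, 3.0]
width: 0.0002
```

Emit:
apply_moves:
  dp:
    - [0, 0, 0.1]
    - [0, 0, 0.1]
    - [0, 0, 0.1]
    - [0, 0, 0.1]
    - [0, 0, 0]
    - [0, 0, 0]
    - [0, 0, 0]
    - [0, 0, 0]
  twist: [0, 0, 0, 0, 0, 0, 0, 0]
  grip: [0, 0, 0, 0, 0, 0, 0, 0]

```text
clock: 8.25
tcp_pos: [0.5292, -0.121, 0.1323]
tcp_rot: [0.083, 0.997, 0.0, 0.0]
wrist_force: [-0.5, -2.7, 2.6]
width: 0.0001
```

Emit:
apply_moves:
  dp:
    - [0, 0, 0.1]
    - [0, 0, 0.1]
    - [0, 0, 0.1]
    - [0, 0, 0.1]
    - [0, 0, 0]
    - [0, 0, 0]
    - [0, 0, 0]
    - [0, 0, 0]
  twist: [0, 0, 0, 0, 0, 0, 0, 0]
  grip: [0, 0, 0, 0, 0, 0, 0, 0]

```text
clock: 9.05
tcp_pos: [0.5292, -0.1209, 0.1283]
tcp_rot: [0.083, 0.997, 0.0, 0.0]
wrist_force: [-0.4, -1.4, 4.2]
width: -0.0
```

Emit:
apply_moves:
  dp:
    - [0, 0, 0.1]
    - [0, 0, 0.1]
    - [0, 0, 0]
    - [0, 0, 0]
    - [0, 0, 0]
    - [0, 0, 0]
    - [0, 0, 0]
    - [0, 0, 0]
  twist: [0, 0, 0, 0, 0, 0, 0, 0]
  grip: [0, 0, 0, 0, 0, 0, 0, 0]

```text
clock: 9.85
tcp_pos: [0.5292, -0.1209, 0.1263]
tcp_rot: [0.083, 0.997, 0.0, -0.0]
wrist_force: [-0.2, 0.6, 3.6]
width: -0.0001
```

Emit:
apply_moves:
  dp:
    - [0, 0, 0.1]
    - [0, 0, 0.1]
    - [0, 0, 0.1]
    - [0, 0, 0]
    - [0, 0, 0]
    - [0, 0, 0]
    - [0, 0, 0]
    - [0, 0, 0]
  twist: [0, 0, 0, 0, 0, 0, 0, 0]
  grip: [0, 0, 0, 0, 0, 0, 0, 0]

```text
clock: 10.65
tcp_pos: [0.5292, -0.1209, 0.1233]
tcp_rot: [0.083, 0.997, 0.0, 0.0]
wrist_force: [0.4, 2.2, 3.2]
width: 0.0003
```

Emit:
apply_moves:
  dp:
    - [0, 0, 0.1]
    - [0, 0, 0.1]
    - [0, 0, 0.1]
    - [0, 0, 0.1]
    - [0, 0, 0]
    - [0, 0, 0]
    - [0, 0, 0]
    - [0, 0, 0]
  twist: [0, 0, 0, 0, 0, 0, 0, 0]
  grip: [0, 0, 0, 0, 0, 0, 0, 0]

```text
clock: 11.45
tcp_pos: [0.5292, -0.121, 0.1193]
tcp_rot: [0.083, 0.997, 0.0, -0.0]
wrist_force: [-0.2, 2.8, 4.2]
width: -0.0002
```

Emit:
apply_moves:
  dp:
    - [0, 0, 0.1]
    - [0, 0, 0.1]
    - [0, 0, 0.1]
    - [0, 0, 0]
    - [0, 0, 0]
    - [0, 0, 0]
    - [0, 0, 0]
    - [0, 0, 0]
  twist: [0, 0, 0, 0, 0, 0, 0, 0]
  grip: [0, 0, 0, 0, 0, 0, 0, 0]

```text
clock: 12.25
tcp_pos: [0.5292, -0.121, 0.1163]
tcp_rot: [0.083, 0.997, -0.0, -0.0]
wrist_force: [-0.4, 1.6, 3.7]
width: 0.0002
```

Emit:
apply_moves:
  dp:
    - [0, 0, 0.1]
    - [0, 0, 0.1]
    - [0, 0, 0.1]
    - [0, 0, 0.1]
    - [0, 0, 0]
    - [0, 0, 0]
    - [0, 0, 0]
    - [0, 0, 0]
  twist: [0, 0, 0, 0, 0, 0, 0, 0]
  grip: [0, 0, 0, 0, 0, 0, 0, 0]

```text
clock: 13.05
tcp_pos: [0.5292, -0.121, 0.1123]
tcp_rot: [0.083, 0.997, 0.0, 0.0]
wrist_force: [0.6, 2.4, 4.9]
width: 0.0
```

Emit:
apply_moves:
  dp:
    - [0, 0, 0.1]
    - [0, 0, 0.1]
    - [0, 0, 0.1]
    - [0, 0, 0]
    - [0, 0, 0]
    - [0, 0, 0]
    - [0, 0, 0]
    - [0, 0, 0]
  twist: [0, 0, 0, 0, 0, 0, 0, 0]
  grip: [0, 0, 0, 0, 0, 0, 0, 0]

```text
clock: 13.85
tcp_pos: [0.5292, -0.1208, 0.1094]
tcp_rot: [0.083, 0.997, 0.0, 0.0]
wrist_force: [0.4, 4.3, 6.5]
width: -0.0
```

Emit:
apply_moves:
  dp:
    - [0, 0, 0.1]
    - [0, 0, 0]
    - [0, 0, 0]
    - [0, 0, 0]
    - [0, 0, 0]
    - [0, 0, 0]
    - [0, 0, 0]
    - [0, 0, 0]
  twist: [0, 0, 0, 0, 0, 0, 0, 0]
  grip: [0, 0, 0, 0, 0, 0, 0, 0]

```text
clock: 14.65
tcp_pos: [0.5293, -0.1209, 0.1085]
tcp_rot: [0.083, 0.997, 0.0, 0.0]
wrist_force: [0.7, 4.0, 8.5]
width: 0.0001
```

Emit:
apply_moves:
  dp:
    - [0, 0, 0.1]
    - [0, 0, 0.05]
    - [0, 0, 0]
    - [0, 0, 0]
    - [0, 0, 0]
    - [0, 0, 0]
    - [0, 0, 0]
    - [0, 0, 0]
  twist: [0, 0, 0, 0, 0, 0, 0, 0]
  grip: [0, 0, 0, 0, 0, 0, 0, 0]

```text
clock: 15.45
tcp_pos: [0.5294, -0.1207, 0.1071]
tcp_rot: [0.083, 0.997, 0.0, 0.0]
wrist_force: [-0.7, 6.1, 10.1]
width: 0.0
```

Emit:
apply_moves:
  dp:
    - [0, 0, 0.05]
    - [0, 0, 0]
    - [0, 0, 0]
    - [0, 0, 0]
    - [0, 0, 0]
    - [0, 0, 0]
    - [0, 0, 0]
    - [0, 0, 0]
  twist: [0, 0, 0, 0, 0, 0, 0, 0]
  grip: [0, 0, 0, 0, 0, 0, 0, 0]

```text
clock: 16.25
tcp_pos: [0.5294, -0.1206, 0.1066]
tcp_rot: [0.083, 0.997, 0.0, 0.0]
wrist_force: [-0.0, 6.1, 10.0]
width: -0.0
```

Emit:
apply_moves:
  dp:
    - [0, 0, -0.2]
    - [0, 0, -0.6]
    - [0, 0, -1]
    - [0, 0, -1.2]
    - [0, 0, -1.5]
    - [0, 0, -1.5]
    - [0, 0, -2]
    - [0, 0, -2]
  twist: [0, 0, 0, 0, 0, 0, 0, 0]
  grip: [0, 0, 0, 0, 0, 0, 0, 0]

```text
clock: 17.05
tcp_pos: [0.5287, -0.121, 0.2072]
tcp_rot: [0.083, 0.997, -0.0, -0.0]
wrist_force: [-0.2, -0.4, -0.8]
width: -0.0001
```

Emit:
apply_moves:
  dp:
    - [0, 0, -1]
    - [0, 0, -1]
    - [0, 0, 0]
    - [0, 0, 0]
    - [0, 0, 0]
    - [0, 0, 0]
    - [0, 0, 0]
    - [0, 0, 0]
  twist: [0, 0, 0, 0, 0, 0, 0, 0]
  grip: [0.5, 0.5, 0.5, 0.5, 0.5, 0.5, 0.5, 0.5]

```text
clock: 17.85
tcp_pos: [0.5291, -0.1209, 0.2261]
tcp_rot: [0.083, 0.997, 0.0, -0.0]
wrist_force: [1.0, 0.1, 0.2]
width: 0.0428
```

```bash
python3 - <<'E'
from h import *
o=arm.observe(); print(o["clock"],o["tcp_pos"],o["wrist_force"])
I=arm.grab_frame("side"); J=arm.grab_frame("scene")
cv2.imwrite("pics/side2.png",I[:,:,::-1]);cv2.imwrite("pics/scene2.png",J[:,:,::-1])
cv2.imwrite("pics/p2.png",np.vstack([cv2.resize(J[150:240,210:450,::-1],None,fx=3.3,fy=3.3,interpolation=2)]))
cv2.imwrite("pics/p2d.png",cv2.resize(I[130:280,190:370,::-1],None,fx=4,fy=4,interpolation=2))
for n,I,b in [("scene",J,(200,140,480,230)),("side",I,(200,130,360,280))]:
    for c,lo,hi in [("green",(65,80,40),(90,255,255)),("violet",(130,100,60),(150,255,255)),("red",(0,180,60),(5,255,255))]:
        print(n,c,blobs(I,lo,hi,10,b))
E
```

```text
17.85 [ 0.52910245 -0.12094011  0.2260802 ] [1.01277087 0.05637301 0.24431378]
scene green [([219, 174, 28, 26, 559], [232.5, 186.3])]
scene violet [([382, 164, 18, 29, 291], [390.9, 178.9]), ([472, 164, 8, 15, 65], [476.8, 171.4]), ([414, 178, 6, 12, 40], [416.3, 183.2]), ([344, 185, 5, 12, 35], [346.3, 190.3])]
scene red [([377, 194, 7, 18, 47], [380.4, 202.1]), ([325, 205, 4, 13, 26], [326.8, 211.6])]
side green [([325, 181, 12, 11, 102], [330.6, 186.0]), ([263, 223, 36, 20, 587], [280.3, 232.5])]
side violet [([200, 130, 9, 5, 26], [202.7, 131.3]), ([213, 147, 16, 34, 309], [220.5, 165.1]), ([223, 202, 12, 6, 52], [228.0, 204.6])]
side red [([319, 173, 6, 4, 14], [320.9, 174.0]), ([253, 218, 5, 6, 25], [255.2, 220.2])]
```

View pics/p2.png

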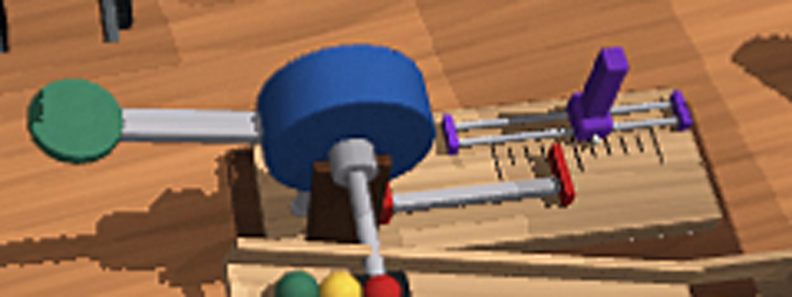

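View pics/p2d.png

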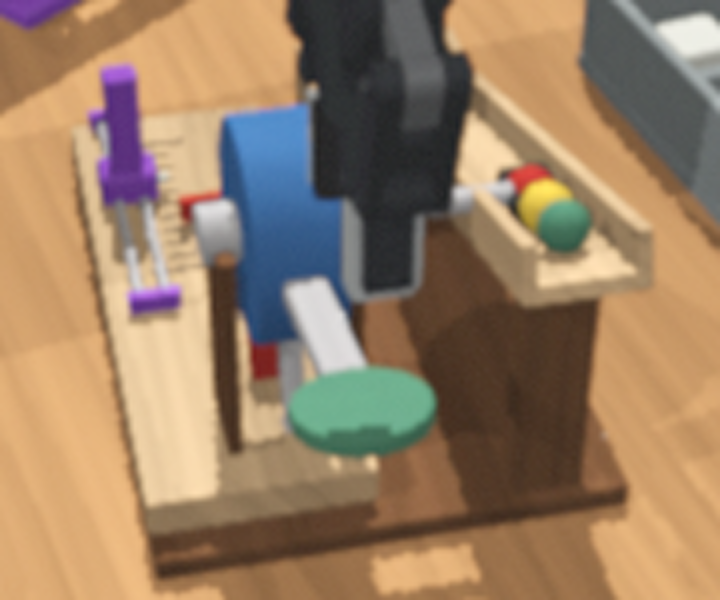

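Emit:
apply_moves:
  dp:
    - [0.6, 3.8, 0]
    - [0.6, 3.8, 0]
    - [0.6, 3.8, 0]
    - [0.6, 3.8, 0]
    - [0.6, 3.8, 0]
    - [0.6, 3.8, 0]
    - [0.6, 3.8, 0]
    - [0.5, 3.8, 0]
  twist: [0, 0, 0, 0, 0, 0, 0, 0]
  grip: [0.5, 0.5, 0.5, 0.5, 0.5, 0.5, 0.5, 0.5]

```text
clock: 18.75
tcp_pos: [0.533, 0.1883, 0.2264]
tcp_rot: [0.083, 0.997, 0.0, 0.0]
wrist_force: [-0.0, -0.9, -0.2]
width: 0.0426
```

Emit:
apply_moves:
  dp:
    - [0, 0, 0]
    - [0, 0, 0]
    - [0, 0, 0]
    - [0, 0, 0]
    - [0, 0, 0]
    - [0, 0, 0]
    - [0, 0, 0]
    - [0, 0, 0]
  twist: [0, 0, 0, 0, 0, 0, 0, 0]
  grip: [0.5, 0.5, 0.5, 0.5, 0.5, 0.5, 0.5, 0.5]

```text
clock: 19.55
tcp_pos: [0.5333, 0.1865, 0.2263]
tcp_rot: [0.083, 0.997, -0.0, 0.0]
wrist_force: [-0.2, -0.1, -0.0]
width: 0.0426
```

```bash
python3 - <<'E'
from h import *
o=arm.observe(); print(o["clock"],o["tcp_pos"],o["wrist_force"],o["q"])
np.save("w3.npy",arm.camera_info("wrist"),allow_pickle=True)
I=arm.grab_frame("wrist")
cv2.imwrite("pics/w3.png",I[:,:,::-1])
for c,lo,hi in [("violet",(130,100,60),(150,255,255)),("red",(0,180,60),(5,255,255))]:
        print(c,blobs(I,lo,hi,30))
E
```

```text
19.55 [0.5333383  0.18645199 0.22631218] [-0.23810932 -0.06334272 -0.02761647] [ 1.92108257e-01  3.33692285e-01  4.15811399e-02  1.27862404e+00
 -2.67412029e-05  3.59167827e-01]
violet [([487, 101, 73, 160, 5859], [533.1, 166.5]), ([272, 166, 24, 42, 873], [283.3, 185.5]), ([188, 168, 10, 26, 186], [192.3, 180.4]), ([342, 168, 8, 26, 166], [345.9, 180.2])]
red [([252, 203, 7, 35, 207], [255.2, 220.1]), ([129, 215, 21, 26, 372], [138.5, 228.8]), ([327, 304, 9, 17, 95], [331.0, 312.1])]
```

View pics/w3.png

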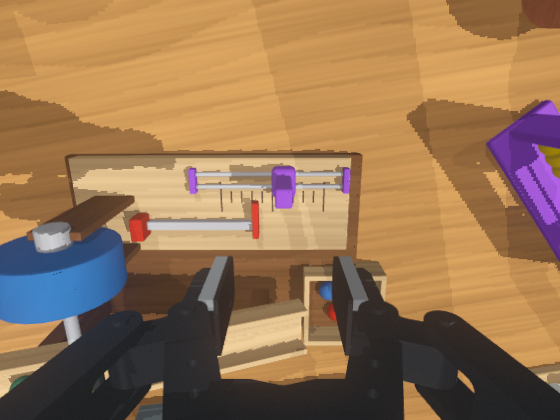

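```bash
python3 - <<'E'
from h import *
I=cv2.imread("pics/w3.png"); cv2.imwrite("pics/w3c.png",cv2.resize(I[150:260,180:360],None,fx=4.4,fy=4.4,interpolation=2))
i=np.load("w3.npy",allow_pickle=True).item(); print(-np.array(i["R"]).T@i["t"]); print(i["R"])
E
```

```text
[0.45932105 0.19720169 0.36806236]
[[ 1.65650974e-01  9.86184378e-01 -3.55829587e-04]
 [ 9.42273557e-01 -1.58168714e-01  2.95132517e-01]
 [ 2.90998796e-01 -4.92242776e-02 -9.55456263e-01]]
```

View pics/w3c.png

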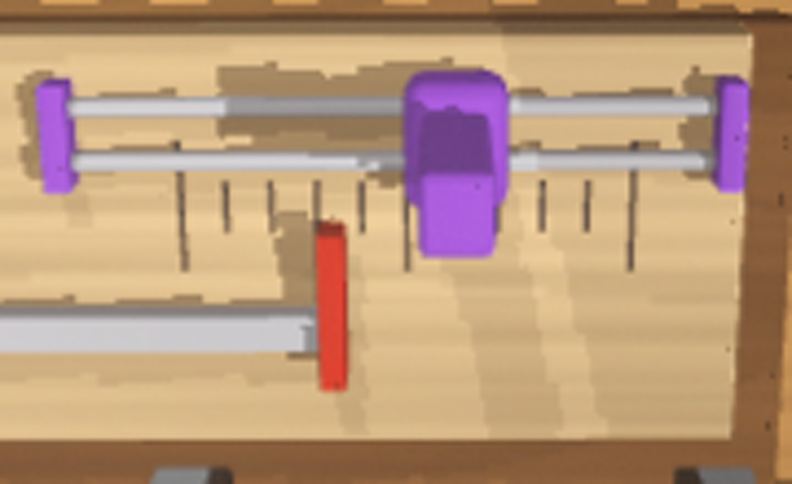

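```bash
cat >> h.py <<'E'
yaw=-.169; O=np.array([.5626,.0733])
def st(P): 
    d=P[:2]-O; c,s=np.cos(yaw),np.sin(yaw); return np.array([c*d[0]+s*d[1],-s*d[0]+c*d[1]])
E
python3 - <<'E'
from h import *
i=np.load("w3.npy",allow_pickle=True).item()
for n,p,z in [("flag",(332,312),.045),("flagA",(331,237),.045),("flagB",(333,387),.045),("mtop",(457,215),.1),("mbase",(456,138),.048),("mark0",(181,205),.03),("mark10",(632,205),.03),("mark5",(407,205),.03)]:
    P=onz(i,(180+p[0]/4.4,150+p[1]/4.4),z); print(n,P,st(P)*1000)
s=arm.camera_info("scene")
for n,p,z in [("flag s",(210+563/3.3,150+175/3.3),.045),("mtop s",(210+613/3.3,150+54/3.3),.1)]:
    P=onz(s,p,z); print(n,P,st(P)*1000)
o=arm.observe(); print(o["tcp_pos"],st(o["tcp_pos"]))
E
```

```text
flag [0.56872607 0.15243449 0.045     ] [-7.27136826 79.03747969]
flagA [0.55204838 0.15540438 0.045     ] [-24.21098305  79.15993115]
flagB [0.5859097  0.14937151 0.045     ] [10.18264    78.90836623]
mtop [0.53595752 0.18513804 0.1       ] [-45.07370281 105.76356257]
mbase [0.53443081 0.18532583 0.048     ] [-46.61025003 105.69188773]
mark0 [0.54356777 0.12206535 0.03      ] [-26.96325607  44.86945731]
mark10 [0.56010972 0.220585   0.03      ] [-27.22765394 144.76783541]
mark5 [0.55186437 0.17145104 0.03      ] [-27.09136147  94.94702965]
flag s [0.57131993 0.15236464 0.045     ] [-4.70270892 79.40490429]
mtop s [0.53198581 0.18746744 0.1       ] [-49.38062889 107.39173918]
[0.53331822 0.18653524 0.22630375] [-0.0479104   0.10669694]
```

The wrist view puts the flag at station y 79.0 mm and the marker at 105.7 mm. The scale marks come out 10 mm apart, as they should. So I'll grip the marker and slide it 26.7 mm towards -y.

Emit:
apply_moves:
  dp:
    - [-0.3, -0.1, 2]
    - [0, 0, 2]
    - [0, 0, 2]
    - [0, 0, 2]
    - [0, 0, 2]
    - [0, 0, 2]
    - [0, 0, 0]
    - [0, 0, 0]
  twist: [0, 0, 0, 0, 0, 0, 0, 0]
  grip: [0.5, 0.5, 0.5, 0.5, 0.5, 0.5, 0.5, 0.5]

```text
clock: 20.4
tcp_pos: [0.5361, 0.1851, 0.1067]
tcp_rot: [0.083, 0.997, -0.0, -0.0]
wrist_force: [-0.1, 0.4, -0.0]
width: 0.0425
```

```bash
python3 - <<'E'
from h import *
o=arm.observe(); print(o["clock"],o["tcp_pos"],st(o["tcp_pos"]),o["wrist_force"])
cv2.imwrite("pics/w4.png",np.hstack([cv2.resize(arm.grab_frame("wrist")[:,:,::-1],(400,300)),cv2.resize(arm.grab_frame("side")[90:300,150:430,::-1],(400,300))]))
E
```

```text
20.4 [0.5361171  0.1851388  0.10670744] [-0.04491653  0.10579114] [-0.1181274   0.4455688  -0.02928648]
```

View pics/w4.png

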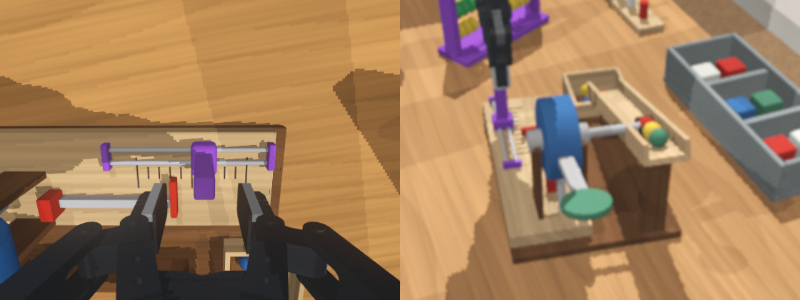

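Emit:
apply_moves:
  dp:
    - [0, 0, 1.3]
    - [0, 0, 1.3]
    - [0, 0, 1.2]
    - [0, 0, 0]
    - [0, 0, 0]
    - [0, 0, 0]
    - [0, 0, 0]
    - [0, 0, 0]
  twist: [0, 0, 0, 0, 0, 0, 0, 0]
  grip: [0.5, 0.5, 0.5, 0.5, 0.1, 0.1, 0.1, 0.1]

```text
clock: 21.3
tcp_pos: [0.5366, 0.1853, 0.0691]
tcp_rot: [0.083, 0.997, 0.0, 0.001]
wrist_force: [-0.8, -0.0, 6.9]
width: 0.0133
```

Emit:
apply_moves:
  dp:
    - [0, -0.2, 0]
    - [0, -0.4, 0]
    - [0, -0.5, 0]
    - [0, -0.5, 0]
    - [0, -0.5, 0]
    - [0, -0.4, 0]
    - [0, -0.17, 0]
    - [0, 0, 0]
  twist: [0, 0, 0, 0, 0, 0, 0, 0]
  grip: [0.1, 0.1, 0.1, 0.1, 0.1, 0.1, 0.1, 0.1]

```text
clock: 22.1
tcp_pos: [0.5321, 0.1588, 0.0691]
tcp_rot: [0.083, 0.997, 0.0, 0.001]
wrist_force: [-0.8, -0.5, 6.2]
width: 0.013
```

```bash
python3 - <<'E'
from h import *
o=arm.observe(); print(o["clock"],o["tcp_pos"],st(o["tcp_pos"]),o["wrist_force"],o["width"])
E
```

```text
22.1 [0.53214269 0.15875548 0.06914436] [-0.04439673  0.07911522] [-0.80240822 -0.45857711  6.19335702] 0.012984214646615337
```

Emit:
apply_moves:
  dp:
    - [0, 0, 0]
    - [0, 0, 0]
    - [0, 0, 0]
    - [0, 0, 0]
    - [0, 0, -1]
    - [0, 0, -2]
    - [0, 0, -2]
    - [0, 0, -2]
  twist: [0, 0, 0, 0, 0, 0, 0, 0]
  grip: [0.45, 0.45, 0.45, 0.45, 0.45, 0.45, 0.45, 0.45]

```text
clock: 22.9
tcp_pos: [0.5317, 0.1588, 0.1398]
tcp_rot: [0.083, 0.997, 0.0, 0.0]
wrist_force: [-0.5, -0.0, -0.6]
width: 0.0383
```

Emit:
apply_moves:
  dp:
    - [0, 0, -2]
    - [0, 0, -3]
    - [0, 0, -3]
    - [0, 0, -1]
    - [0, 0, 0]
    - [0, 0, 0]
    - [0, 0, 0]
    - [0, 0, 0]
  twist: [0, 0, 0, 0, 0, 0, 0, 0]
  grip: [0.45, 0.45, 0.45, 0.45, 0.45, 0.45, 0.45, 0.45]

```text
clock: 23.7
tcp_pos: [0.5312, 0.1587, 0.2273]
tcp_rot: [0.083, 0.997, -0.0, -0.001]
wrist_force: [0.3, 0.4, 0.0]
width: 0.0385
```

```bash
python3 - <<'E'
from h import *
o=arm.observe(); print(o["clock"],o["tcp_pos"],st(o["tcp_pos"]),o["wrist_force"])
np.save("w5.npy",arm.camera_info("wrist"),allow_pickle=True)
I=arm.grab_frame("wrist")[:,:,::-1]; cv2.imwrite("pics/w5.png",I)
cv2.imwrite("pics/w5c.png",cv2.resize(I[150:260,200:380],None,fx=4.4,fy=4.4,interpolation=2))
cv2.imwrite("pics/s5.png",arm.grab_frame("scene")[:,:,::-1])
E
```

```text
23.7 [0.53124377 0.15872827 0.22732151] [-0.04527826  0.07893719] [0.32392216 0.3525921  0.03135391]
```

View pics/w5c.png

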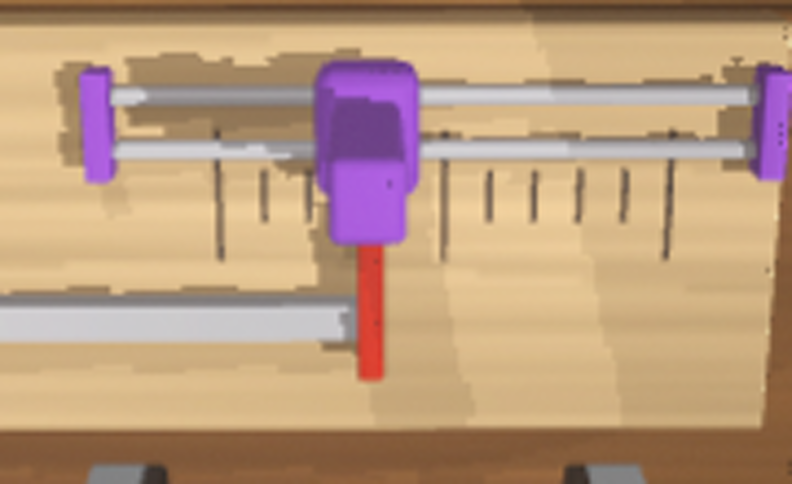

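View pics/s5.png

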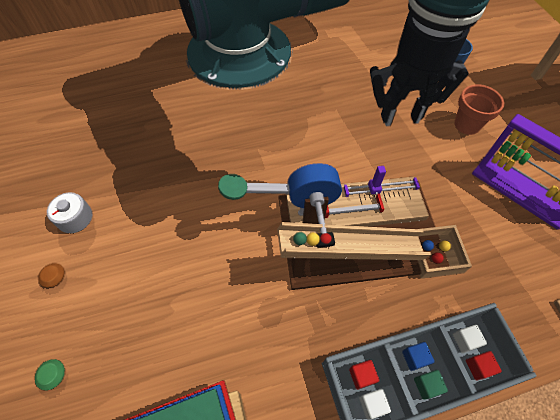

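```bash
python3 - <<'E'
from h import *
i=np.load("w5.npy",allow_pickle=True).item()
for n,p,z in [("flag",(370,310),.045),("mtop",(367.5,200),.1),("mbase",(366.5,130),.048)]:
    print(n,st(onz(i,(200+p[0]/4.4,150+p[1]/4.4),z))*1000)
S=cv2.imread("pics/s5.png")[:,:,::-1].copy()
print(blobs(S,(65,80,40),(90,255,255),100,(200,140,270,230)))
arm.sign_off()
E
```

```text
flag [-5.16723823 78.49319823]
mtop [-45.13719552  77.74258079]
mbase [-45.76301387  77.59957829]
[([219, 175, 28, 25, 563], [232.3, 186.4])]
the job is handed in; nothing more can be done
```

I did the brake check, and the job is handed in at about 24 s on the clock, against the 56 s limit. No verdict was reported.

- **Press:** I pressed the pad with shut fingers until the resistance firmed up about 50 mm down. I held it there about 1.4 s at about 12 N; the highest reading after any move was 12 N. Then I let the lever rise; the pad's image position matches its rest position from the start.
- **Tell-tale:** The lever left it about 34 mm from its start on the scale (station y about 79 mm). My fingers stayed clear of it.
- **Marker:** I gripped it, slid it 26.7 mm along its wires and let go. The last wrist-camera check put the flag at 78.5 mm and the marker at 77.7 mm, so it is level within about 1 mm (5 mm allowed).
- **Other checks:** The gripper ended clear above everything with almost no wrist force. I did not measure the other things on the ledge, but those visible in the last picture stand where they were.
- **One disagreement:** Before the slide, the scene camera put the marker about 1.6 mm farther along than the wrist camera did. I used the wrist camera, since its view of the scale marks came out 10 mm apart as it should.

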